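# Put the mixed-up spice jars back into the clips of their own colour

### The job

After cooking, three of the spice jars were snapped back into one another's clips and the red one was left out on the worktop. Put every jar into the clip of the colour on top of its cap (green leaf, black, white, plain red), using a free spot on the way, and push each one in until it snaps fully home, upright and with its foot on the worktop. Do not tip a jar over, and leave the honey jar and the egg timer where they stand.

Things in the scene. Friction and masses are not known exactly. Their poses are not given: they have to be found in the camera images.
- green_jar: Spice jar with a green-leaf mark on top of its red screw cap and a green label. Origin: centre of its underside, z up, label towards its -x. Glass body 44 mm across up to 75 mm; red cap 44.5 mm across, 85 to 106 mm above the foot: hold it by the cap. About 0.11 kg.
- black_jar: Spice jar with a black disc on top of its red screw cap and a black label. Origin: centre of its underside, z up, label towards its -x. Glass body 44 mm across up to 75 mm; red cap 44.5 mm across, 85 to 106 mm above the foot: hold it by the cap. About 0.11 kg.
- white_jar: Spice jar with a white disc on top of its red screw cap and a pale label with a dark red band. Origin: centre of its underside, z up, label towards its -x. Glass body 44 mm across up to 75 mm; red cap 44.5 mm across, 85 to 106 mm above the foot: hold it by the cap. About 0.11 kg.
- red_jar: Spice jar whose screw cap is plain red all over, with no other colour on top, and with a tan-brown label. Origin: centre of its underside, z up, label towards its -x. Glass body 44 mm across up to 75 mm; red cap 44.5 mm across, 85 to 106 mm above the foot: hold it by the cap. About 0.11 kg.
- green_clip: Green plastic spring clip, one of four alike, 82 mm apart in any order along the front of a fixed oak block; the colour shows on its jaws and on a 40 mm hook over the block. Origin: on the worktop under the centre of a seated jar, so a jar is home when its origin is here. -x points out of the mouth to the front, +x is the way a jar is pushed in, y runs along the block, z up.
- black_clip: Black clip; same size, origin and axes as the green one. Each clip has two sprung jaws, 34 to 54 mm above the worktop, that close 14 mm in front of the seated jar's centre; slick flared lips reach to 29 mm in front and 34 mm to either side and guide a jar up to 6 mm off centre. The oak block begins 29 mm behind the seat and is 50 mm deep, 350 mm long, 64 mm high with the hooks.
- white_clip: White clip; same size, origin and axes as the green one. Pushing in (from the front; too tight from above): the jar meets the jaws about 30 mm in front of the seat, the push peaks at 4 to 7 N (up to 12 N off centre) 28 to 16 mm in front, then the jaws snap past, the force drops and they draw it home against two fixed ribs. With a finger before and one behind the cap the jar cannot swing.
- red_clip: Red clip, empty at the start; same size, origin and axes as the green one. Taking out: lift the jar straight up by its cap (a few N above its weight; it is free of the jaws once raised 60 mm) or pull it out to the front.
- honey_jar: Jar of honey with a white lid, 69 mm across, 99 mm high, origin at its underside. Not part of the job; leave it where it stands.
- egg_timer: Round egg timer with a grey-green top, 59 mm across, 52 mm high, origin at its underside. Not part of the job; leave it where it stands.

How it is judged (in metres and radians):
At the end, for the whole second after the job is handed in: Each of the four jars is in the clip of its own colour: centre within 8 mm of the clip's seat, foot less than 10 mm above the worktop, within 0.12 rad of upright, at rest and released (horizontal distance between green_jar and green_clip below 0.008 m and height (world z) of each of green_jar, black_jar, white_jar, red_jar below 0.01 m and angle between each of green_jar, black_jar, white_jar, red_jar's own z axis and vertical below 0.12 rad and linear speed of each of green_jar, black_jar, white_jar, red_jar below 0.02 m/s and horizontal distance between black_jar and black_clip below 0.008 m and horizontal distance between white_jar and white_clip below 0.008 m and horizontal distance between red_jar and red_clip below 0.008 m); the robot touches nothing.
It fails at once if the honey jar is shifted by more than 20 mm or knocked over (distance of honey_jar from where it was at the start of the episode above 0.02 m or angle between honey_jar's own z axis and vertical above 0.5 rad).
It fails at once if the egg timer is shifted by more than 20 mm or knocked over (distance of egg_timer from where it was at the start of the episode above 0.02 m or angle between egg_timer's own z axis and vertical above 0.5 rad).
It fails at once if a spice jar is tipped over (angle between any of green_jar, black_jar, white_jar, red_jar's own z axis and vertical above 0.8 rad).
It also fails if it takes over 112 s, if anything falls off the work surface, if the arm or the gripper's body presses on something with over 40 N, if the wrist force passes 120 N, or if a joint passes its speed limit or range.

### The arm

A 6-joint arm with a two-finger parallel gripper is mounted at the origin on a cart in front of the work surface, level with it; the furniture and walls round the work are solid. World frame = base frame: x ahead of the robot, y to its left, z up, the work surface at z = 0. Lengths are in m, angles in degrees, forces in N, time in s.
With the tool pointing down it reaches from about 0.275 to 0.825 m from the base axis. Payload 5.2 kg.
Tool frame: the origin (TCP) lies between the finger pads; the fingertips stand 25 mm ahead of it and the grasp point (between the pads) lies 6 mm ahead of it; z points along the fingers, y is the line along which they close (so a half turn about z gives the same grasp; the last joint's range is limited). The gripper opens to 93 mm and grips with 3 to 60 N. Pads are 15 mm wide; open, the fingers measure 128 mm over their backs; the gripper's body (75 mm by 188 mm) begins 65 mm behind the grasp point.
Start: joints at [56.849, 14.817, 87.949, -0, 77.235, -11.62], TCP at [0.202, 0.512, 0.244] pointing down, gripper open.
Joint ranges: [-179.93, 179.93], [-52.35, 119.4], [10.71, 147.94], [-69.91, 249.91], [12.55, 155.21], [-178.61, 178.61]. Speed limits (degrees/s): [147.25, 147.25, 180, 180, 180, 180].

### API

Orientations are given as [roll, pitch, yaw] about the fixed x, y, z axes, in that order (R = Rz(yaw) Ry(pitch) Rx(roll)).
In Python, from workcell import manip, viewer, job gives the robot as it stands.
- The arm moves only by the tool send_rows, never from a script. Its argument "motion" is a list of rows, each a list of 5 numbers: the shift along the tool's x, y, z in mm, then the turn about the tool's z in rad, then the opening, from -1 (shut) to 1 (fully open). A call has 1 to 5 rows; each row shifts and turns the commanded pose from where the row before left it, along the tool's axes as they then stand; what a row does not reach is not made up. A row lasts 1/8 s, in which the tool goes at most 62.5 mm and 10.7 degrees, less where a joint would pass 70% of its speed; a pose out of reach is approached as far as the arm can. A call is refused whole if a number of a shift passes 62.5 or a number of a turn 0.188, either way. A call with a gripper value outside its range is refused whole. The fingers move at their own pace and stop on an object; the grip force is fixed at half the most. Time passes only in rows, so rows that do not move let the fingers close. It gives the time, the measured TCP pose, the force, the opening and the grip force at its end, in the units of the state.
- manip.get_state(): the state, without advancing time (a new reading comes with each control period).
- viewer.snapshot(name): name is "side" or "top"; returns a dict with "pixels" (420x560x3 uint8, red, green, blue), "K" (3x3 intrinsics, pixels), "rvec" (rotation vector, rad) and "tvec" (3), from world to camera coordinates, as OpenCV has them. Camera axes: x right, y down, z forward; pixel columns grow to the right and rows downward; lengths in m; the calibration is good to about 2 mm. A picture is of the moment at which its call begins. There is no depth.
- job.job_done(): hands the job in; it is judged then, once.
Trained networks look in a picture, given as the dict that the camera call returned (one of the last four; its "shot" number tells which), for a name from the list of things; names that differ only in an ending like _2 or _b are one class to them, and where a whole thing is asked for, a point or a joint stands for the part that bears it (a point fixed in the world has none). Each returns a list of dicts, best first, with "p" (0 to 1); they miss things now and then, are a little off and sometimes report something else, mostly with a low value. They report only what shows in the picture. A call takes as long as a camera call.
- viewer.recognise(picture, query): "rect" ([centre column, centre row, width, height] in pixels, round what is visible of it).
- viewer.place_of(picture, query): "xy" ([column, row] in pixels: a listed point, or the origin of a listed thing).
The state is a dict: "t": time; "qpos": joint angles; "joint_vel": joint speeds; "tau": joint torques, N m; "eef_pos": TCP position; "tool_rot": TCP orientation; "contact_force": force on the tool from outside, world axes, zero at the start; "torque": the same for the moment, N m; "finger_gap": finger opening in m; "gripper_force": force on a finger pad.
Only numpy, scipy, OpenCV 4.12 (cv2) and the standard library are available. Lean on these libraries where they do the work, as an engineer would, in place of code of your own. Each camera call takes 0.05 s, during which the arm holds its last target. There are 200 camera calls.

## Working session

There is one attempt and no reset: what is moved stays moved. The work goes in short steps, Python scripts to look and compute and a tool call to move; the robot and the scene stay as the last step left them, time stands still between calls to the robot, and variables do not carry over. Pictures are saved under pics/ and viewed, at most 14 in all, crops included, and the job is handed in when it is done.

Besides the shell and the picture viewer there is one more tool, called after "Call:" as name(argument=value, ...) on one line, values as JSON. send_rows: Moves the arm, as the interface text tells. Its arguments: {"type":"object","properties":{"motion":{"type":"array","items":{"type":"array","items":{"type":"number"}}}},"required":["motion"]}

```bash
mkdir -p pics; cat > h.py <<'E'
import numpy as np, cv2
from workcell import manip, viewer, job
def ray(s,px,z):
    R=cv2.Rodrigues(np.array(s["rvec"],float))[0];t=np.array(s["tvec"],float).ravel()
    d=R.T@np.linalg.inv(s["K"])@np.array([px[0],px[1],1.]);c=-R.T@t
    return c+d*(z-c[2])/d[2]
def proj(s,P):
    return cv2.projectPoints(np.array(P,float).reshape(-1,3),np.array(s["rvec"],float),np.array(s["tvec"],float),np.array(s["K"],float),None)[0].reshape(-1,2)
def save(s,n): cv2.imwrite("pics/"+n+".png",cv2.cvtColor(s["pixels"],cv2.COLOR_RGB2BGR))
E
python3 - <<'E'
from h import *
for n in("top","side"):
    s=viewer.snapshot(n);save(s,n+"0")
    R=cv2.Rodrigues(np.array(s["rvec"],float))[0];print(n,"cam",-R.T@np.array(s["tvec"]).ravel())
    for q in["green_jar","black_jar","white_jar","red_jar","green_clip","black_clip","white_clip","red_clip","honey_jar","egg_timer"]:
        for r in viewer.place_of(s,q)[:2]: print(q,round(r["p"],2),np.round(r["xy"],1),np.round(ray(s,r["xy"],0),4)[:2])
print(manip.get_state())
E
```

```text
top cam [0.39957537 0.00396065 0.8808888 ]
green_jar 0.96 [328.8 213.9] [ 0.5282 -0.1109]
black_jar 0.74 [364.  215.8] [ 0.526  -0.1879]
white_jar 0.97 [288.7 217.9] [ 0.5171 -0.0236]
red_jar 0.9 [196.2 229.4] [0.4867 0.1755]
black_clip 0.79 [328.6 216.4] [ 0.5227 -0.1105]
white_clip 0.7 [368.1 213. ] [ 0.5325 -0.1969]
red_clip 0.73 [293.  217.7] [ 0.5178 -0.033 ]
red_clip 0.71 [403.3 208.4] [ 0.5447 -0.2743]
honey_jar 0.94 [192.4 161.3] [0.6377 0.1921]
egg_timer 0.8 [227.1 289.6] [0.3606 0.1034]
side cam [0.49918098 0.39511128 0.80347584]
green_jar 0.89 [268.6 185.9] [ 0.5265 -0.11  ]
black_jar 0.67 [268.7 151.4] [ 0.5267 -0.1913]
white_jar 0.97 [273.1 222.9] [ 0.5179 -0.0294]
red_jar 0.97 [294.4 330.5] [0.4827 0.1719]
green_clip 0.89 [272.1 225.6] [ 0.5197 -0.0238]
black_clip 0.96 [270.1 186.3] [ 0.5236 -0.109 ]
black_clip 0.36 [267.3 120.7] [ 0.5299 -0.2695]
white_clip 0.87 [265.4 150.2] [ 0.5333 -0.1944]
red_clip 0.83 [266.1 119.9] [ 0.5324 -0.2717]
honey_jar 0.83 [194.9 337.1] [0.6466 0.1814]
egg_timer 0.61 [363.6 294.7] [0.3634 0.1112]
{'t': 1.1, 'qpos': array([ 5.68496593e+01,  1.48161006e+01,  8.79493952e+01, -1.87109186e-03,
        7.72357598e+01, -1.16210395e+01]), 'joint_vel': array([-0.0844018 , -0.08331616, -0.12331118,  0.04211379, -0.05559169,
       -0.03385126]), 'tau': array([ 1.79556202e-03, -4.37203503e+01, -2.84316713e+01,  7.22932373e-02,
        3.11478297e-02,  3.21213724e-05]), 'eef_pos': array([0.20183493, 0.51161992, 0.24365565]), 'tool_rot': array([-1.79998403e+02,  1.53451275e-03,  1.58471112e+02]), 'contact_force': array([-0.67496164,  0.16149302, -0.65523096]), 'torque': array([-0.02662593,  0.02030556, -0.04523663]), 'gripper_force': 0.0, 'finger_gap': 0.09336803065468462}
```

```bash
python3 -c "
import cv2
a=cv2.imread('pics/top0.png')[120:340,150:450];b=cv2.imread('pics/side0.png')[80:400,130:430]
cv2.imwrite('pics/t1.png',cv2.resize(a,None,fx=2.6,fy=2.6));cv2.imwrite('pics/s1.png',cv2.resize(b,None,fx=1.87,fy=1.87))"
```

```text
(no output)
```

View pics/t1.png

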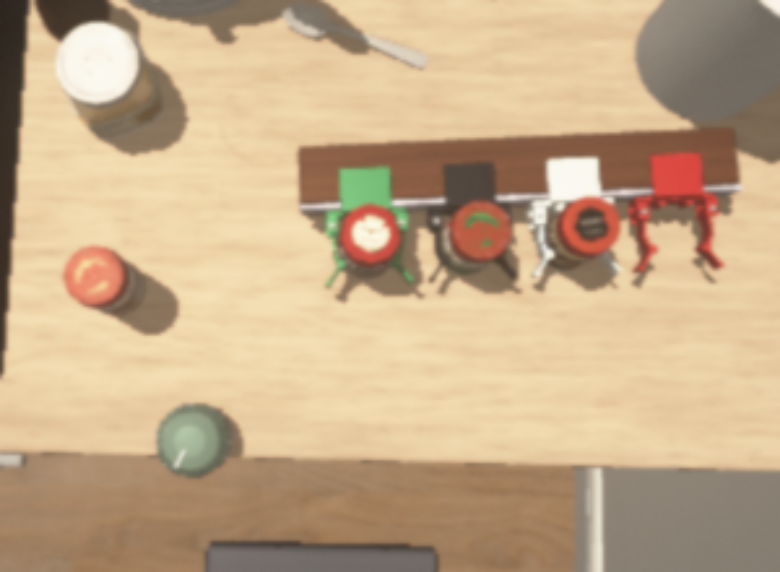

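View pics/s1.png

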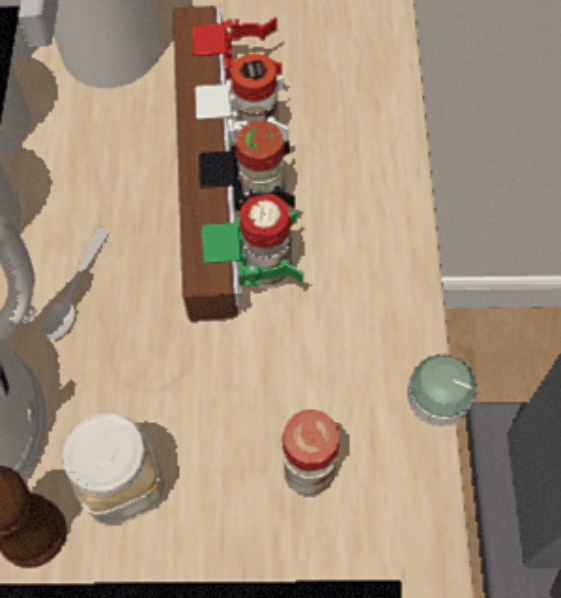

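The clips run green, black, white, red from +y to −y. White sits in the green clip, green in the black clip and black in the white clip; red stands alone at top-view px (196,229). Next I'll refine the seats from the cap silhouettes.

```bash
cat >> h.py <<'E'
from scipy.optimize import least_squares
def redmask(s):
    h=cv2.cvtColor(s["pixels"],cv2.COLOR_RGB2HSV)
    return (((h[...,0]<9)|(h[...,0]>170))&(h[...,1]>120)&(h[...,2]>70)).astype(np.uint8)
def hull(s,x,y,z0):
    a=np.linspace(0,2*np.pi,60);P=[[x+.02225*np.cos(t),y+.02225*np.sin(t),z0+z] for z in(.085,.106) for t in a]
    return cv2.convexHull(proj(s,P).astype(np.float32))
def cen(c):
    m=cv2.moments(c);return np.array([m["m10"]/m["m00"],m["m01"]/m["m00"]])
def capfit(s,g,z0=0.):
    "cap silhouette of the red blob nearest the guess -> world xy"
    H=hull(s,g[0],g[1],z0);c0=cen(H)
    cs=cv2.findContours(redmask(s),cv2.RETR_EXTERNAL,cv2.CHAIN_APPROX_NONE)[0]
    cs=[c for c in cs if cv2.contourArea(c)>80]
    c=min(cs,key=lambda c:np.hypot(*(cen(c)-c0)));k=cen(cv2.convexHull(c))
    r=least_squares(lambda p:cen(hull(s,p[0],p[1],z0))-k,g,diff_step=1e-3)
    return r.x,cv2.contourArea(cv2.convexHull(c))/cv2.contourArea(H)
E
python3 - <<'E'
from h import *
G=dict(white=(.5175,-.0265),green=(.527,-.11),black=(.526,-.19),red=(.485,.173))
R={}
for n in("top","side"):
    s=viewer.snapshot(n)
    for k,g in G.items():
        p,a=capfit(s,g);R.setdefault(k,[]).append(p);print(n,k,np.round(p,4),round(a,2))
    hs=cv2.cvtColor(s["pixels"],cv2.COLOR_RGB2HSV)
    # hooks: squares on top of block; local colour masks round predicted spot
    for k,i in(("green",0),("white",2),("red",3)):
        g=np.array([.567,-.026])+i*.082*np.array([.0436,-.999])
        q=cv2.convexHull(proj(s,[[g[0]+dx,g[1]+dy,.064] for dx in(-.03,.03) for dy in(-.03,.03)]).astype(np.float32))
        roi=np.zeros(hs.shape[:2],np.uint8);cv2.fillConvexPoly(roi,q.astype(int),1)
        m=dict(green=(hs[...,0]>45)&(hs[...,0]<85)&(hs[...,1]>100),white=(hs[...,1]<40)&(hs[...,2]>170),red=redmask(s)>0)[k]
        m=cv2.morphologyEx((m&(roi>0)).astype(np.uint8),cv2.MORPH_OPEN,np.ones((7,7)))
        M=cv2.moments(m,True)
        if M["m00"]: print(n,k,"hook",np.round(ray(s,(M["m10"]/M["m00"],M["m01"]/M["m00"]),.064),4)[:2],M["m00"])
s1=[np.mean(R[k],0) for k in("white","green","black")]
print(s1,[np.linalg.norm(s1[i]-s1[i+1]) for i in(0,1)],np.linalg.norm(s1[0]-s1[2]))
E
python3 - <<'E'
import sys;sys.path.insert(0,'.')
from h import *
t=viewer.snapshot("top");s=viewer.snapshot("side")
print("pot base side",ray(s,(190,124),0),ray(s,(215,110),0))
print("pot low edge top view at z 0,.1,.2",[np.round(ray(t,(418,166),z),3) for z in(0,.1,.2)])
print(ray(s,(162,80),0.1),ray(s,(215,80),.1))
E
```

```text
top white [ 0.5194 -0.0265] 0.89
top green [ 0.5252 -0.1085] 0.93
top black [ 0.5306 -0.1907] 0.85
top red [0.4834 0.1758] 0.84
top white hook [ 0.5737 -0.1857] 295.0
top red hook [ 0.5774 -0.2691] 404.0
side white [ 0.5188 -0.0271] 0.97
side green [ 0.5238 -0.1077] 0.91
side black [ 0.5426 -0.2193] 2.91
side red [0.482  0.1755] 0.93
side green hook [ 0.5597 -0.0225] 405.0
side white hook [ 0.5726 -0.1855] 296.0
side red hook [ 0.5773 -0.2669] 317.0
[array([ 0.51911084, -0.02677822]), array([ 0.52448872, -0.1080868 ]), array([ 0.53662643, -0.20503933])] [np.float64(0.08148623487518844), np.float64(0.097709349619332)] 0.17911956458577757
pot base side [ 0.69018972 -0.26347658  0.        ] [ 6.40326326e-01 -3.00045654e-01  1.11022302e-16]
pot low edge top view at z 0,.1,.2 [array([ 0.641, -0.309,  0.   ]), array([ 0.614, -0.273,  0.1  ]), array([ 0.586, -0.238,  0.2  ])]
[ 0.72891555 -0.28959854  0.1       ] [ 0.62689729 -0.28771736  0.1       ]
```

```bash
python3 - <<'E'
from h import *
t=viewer.snapshot("top");s=viewer.snapshot("side")
a=t["pixels"][60:240,340:540].copy();b=s["pixels"][0:200,100:300].copy()
im=np.hstack([cv2.resize(a,(400,360)),cv2.resize(b,(400,400))[:360]])
cv2.imwrite("pics/pot.png",cv2.cvtColor(im,cv2.COLOR_RGB2BGR))
E
```

```text
(no output)
```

View pics/pot.png

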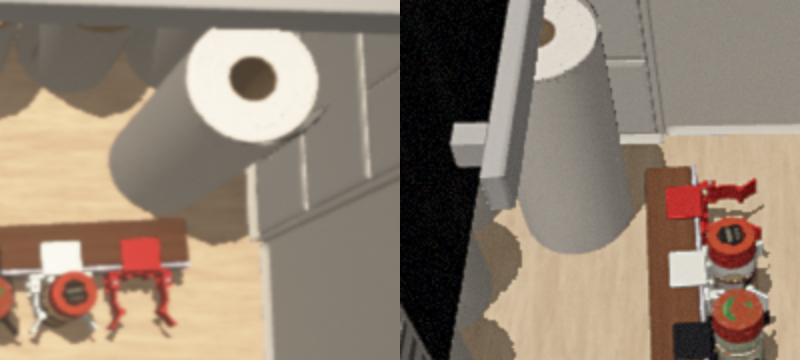

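```bash
python3 - <<'E'
from h import *
t=viewer.snapshot("top");s=viewer.snapshot("side")
a=np.linspace(0,2*np.pi,90)
def circ(sn,x,y,r,z): return proj(sn,[[x+r*np.cos(u),y+r*np.sin(u),z] for u in a])
def f(p):
    x,y,r,h=p
    T=circ(t,x,y,r,h);B=circ(t,x,y,r,0);S=circ(s,x,y,r,0)
    tc=T.mean(0)
    return [*(tc-[466,98.5]),(np.ptp(T[:,0])/2-32.5),B[:,0].min()-395,S[:,1].max()-126,S[:,0].max()-215.5,S[:,0].min()-161]
r=least_squares(f,[.69,-.32,.055,.25],x_scale=[.01]*4);print(r.x,np.round(r.fun,1))
print("wall corner",ray(t,(470,178),0),"counter edge side",ray(s,(233,67),0),ray(s,(290,65),0))
E
```

```text
[ 0.69856995 -0.31432623  0.0564973   0.22547237] [ 0.4  0.5  0.6 -0.3  0.2 -0.9  0.3]
wall corner [ 0.61706094 -0.4242363   0.        ] counter edge side [ 0.60707183 -0.42280542  0.        ] [ 0.48020432 -0.42644583  0.        ]
```

Call:
send_rows(motion=[[0,0,0,0.187,1],[0,0,0,0.187,1],[0,0,0,0.187,1],[0,0,0,0.187,1],[0,0,0,0.187,1]])

```text
t: 2.12
eef_pos: [0.2018, 0.5116, 0.2436]
tool_rot: [-180.0, 0.0, 104.5]
contact_force: [-0.4, 0.7, 0.2]
finger_gap: 0.0932
gripper_force: 0.0
```

Call:
send_rows(motion=[[0,0,0,0.187,1],[-44.4,32,0,0,1],[-44.4,32,0,0,1],[-44.4,32,0,0,1],[-44.4,32,0,0,1]])

```text
t: 2.75
eef_pos: [0.3434, 0.3426, 0.2439]
tool_rot: [180.0, -0.0, 94.2]
contact_force: [1.4, 0.2, -0.1]
finger_gap: 0.0931
gripper_force: 0.0
```

Call:
send_rows(motion=[[-44.4,32,0,0,1],[-44.4,32,0,0,1],[-44.4,32,0,0,1],[-44.4,32,0,0,1],[0,0,0,0,1]])

```text
t: 3.38
eef_pos: [0.4854, 0.1731, 0.2435]
tool_rot: [180.0, 0.0, 93.9]
contact_force: [-0.5, 0.5, -1.3]
finger_gap: 0.093
gripper_force: 0.0
```

Call:
send_rows(motion=[[2.6,-2.3,50,0,1],[0,0,50,0,1],[0,0,30,0,1],[0,0,12.5,0,1],[0,0,0,0,1]])

```text
t: 4.0
eef_pos: [0.4801, 0.179, 0.101]
tool_rot: [-179.9, -0.0, 94.2]
contact_force: [0.3, -0.5, -0.2]
finger_gap: 0.0931
gripper_force: 0.0
```

Call:
send_rows(motion=[[0,0,0,0,-1],[0,0,0,0,-1],[0,0,0,0,-1],[0,0,0,0,-1],[0,0,0,0,-1]])

```text
t: 4.62
eef_pos: [0.4807, 0.1784, 0.1013]
tool_rot: [180.0, -0.0, 94.2]
contact_force: [-0.7, 0.4, 0.9]
finger_gap: 0.0477
gripper_force: 0.2
```

Call:
send_rows(motion=[[-2.6,1.5,0,0,-1],[0,0,0,0,-1],[0,0,0,0,-1],[0,0,0,0,-1]])

```text
t: 5.12
eef_pos: [0.4822, 0.1759, 0.1012]
tool_rot: [-180.0, 0.0, 94.2]
contact_force: [-1.2, 0.7, 1.7]
finger_gap: 0.044
gripper_force: 29.8
```

Call:
send_rows(motion=[[0,0,-30,0,-1],[0,0,-35,0,-1],[-50.5,-12,0,0,-1],[-57,-12,0,0,-1],[-57,-12,0,0,-1]])

```text
t: 5.75
eef_pos: [0.458, 0.0078, 0.1661]
tool_rot: [180.0, 0.0, 94.3]
contact_force: [0.8, 0.1, -0.5]
finger_gap: 0.0442
gripper_force: 29.8
```

Call:
send_rows(motion=[[-57,-12.5,0,0,-1],[-57,0,0,0,-1],[-57,0,0,0,-1],[-57,0,0,0,-1],[-58,0,0,0,-1]])

```text
t: 6.38
eef_pos: [0.4665, -0.2788, 0.1659]
tool_rot: [-180.0, 0.0, 94.2]
contact_force: [0.3, -0.3, -0.9]
finger_gap: 0.0441
gripper_force: 29.8
```

Call:
send_rows(motion=[[0,0,0,0,-1],[0,0,0,0,-1]])

```text
t: 6.62
eef_pos: [0.4662, -0.2765, 0.1654]
tool_rot: [-179.9, -0.1, 94.1]
contact_force: [0.1, -0.7, -1.0]
finger_gap: 0.0442
gripper_force: 29.8
```

```bash
python3 - <<'E'
from h import *
for n in("top","side"):
    s=viewer.snapshot(n);save(s,n+"2")
st=manip.get_state();print(st["eef_pos"],st["tool_rot"],st["finger_gap"])
a=cv2.imread("pics/top2.png")[120:330,250:470];b=cv2.imread("pics/side2.png")[60:270,190:410]
cv2.imwrite("pics/m2.png",np.hstack([cv2.resize(a,(400,382)),cv2.resize(b,(400,382))]))
E
```

```text
[ 0.46646767 -0.27545931  0.16584835] [-1.79958612e+02 -5.57032877e-02  9.42432007e+01] 0.044190260009889105
```

View pics/m2.png

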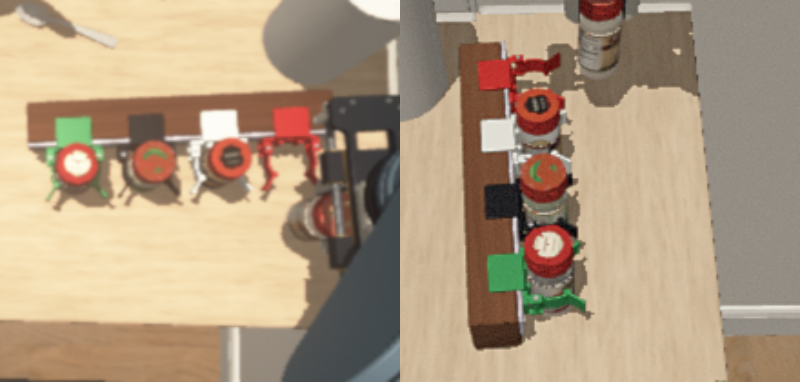

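Call:
send_rows(motion=[[-1,0,40,0,-1],[0,0,18,0,-1],[0,0,6,0,-1],[0,0,0,0,-1]])

```text
t: 7.22
eef_pos: [0.4672, -0.2772, 0.1026]
tool_rot: [180.0, 0.0, 94.3]
contact_force: [-0.2, -0.0, -1.0]
finger_gap: 0.044
gripper_force: 29.9
```

Call:
send_rows(motion=[[0,18,0,0,-1],[0,18,0,0,-1],[0,8,0,0,-1],[0,6,0,0,-1],[0,0,0,0,-1]])

```text
t: 7.85
eef_pos: [0.5164, -0.2733, 0.1017]
tool_rot: [-179.9, -0.1, 94.2]
contact_force: [-4.5, 3.4, -0.3]
finger_gap: 0.0442
gripper_force: 29.9
```

Call:
send_rows(motion=[[0,5,0,0,-1],[0,5,0,0,-1],[0,5,0,0,-1],[0,0,0,0,-1]])

```text
t: 8.35
eef_pos: [0.5334, -0.2735, 0.1028]
tool_rot: [179.8, 0.1, 94.2]
contact_force: [2.3, 2.9, -1.3]
finger_gap: 0.0441
gripper_force: 30.0
```

Call:
send_rows(motion=[[0,2,0,0,-1],[0,2,0,0,-1],[0,1,0,0,-1],[0,0,0,0,-1],[0,0,0,0,-1]])

```text
t: 8.98
eef_pos: [0.5362, -0.2726, 0.1021]
tool_rot: [-180.0, -0.0, 94.2]
contact_force: [-1.6, 3.1, 0.4]
finger_gap: 0.044
gripper_force: 30.0
```

Call:
send_rows(motion=[[0,0,0,0,1],[0,0,0,0,1],[0,0,0,0,1],[0,0,0,0,1],[0,0,0,0,1]])

```text
t: 9.6
eef_pos: [0.5367, -0.2729, 0.1022]
tool_rot: [180.0, 0.0, 94.2]
contact_force: [0.6, 0.9, -0.2]
finger_gap: 0.0891
gripper_force: 0.0
```

Call:
send_rows(motion=[[0,0,-30,0,1],[0,0,-35,0,1],[41,0,0,0,1],[41,0,0,0,1],[0,0,0,0,1]])

```text
t: 10.22
eef_pos: [0.5302, -0.1883, 0.1674]
tool_rot: [-180.0, -0.0, 94.3]
contact_force: [-0.4, -0.3, -0.5]
finger_gap: 0.0931
gripper_force: 0.0
```

Call:
send_rows(motion=[[0,0,0,0,1],[0,0,0,0,1]])

```text
t: 10.48
eef_pos: [0.5309, -0.192, 0.1671]
tool_rot: [180.0, 0.0, 94.1]
contact_force: [-0.1, 1.0, 0.9]
finger_gap: 0.093
gripper_force: 0.0
```

```bash
python3 - <<'E'
from h import *
print(manip.get_state()["eef_pos"])
s=viewer.snapshot("side")
for k,g in dict(white=(.519,-.0267),green=(.5245,-.108),red=(.5366,-.272)).items(): print(k,capfit(s,g))
save(s,"side3")
a=cv2.imread("pics/side3.png")[60:270,190:410];cv2.imwrite("pics/m3.png",cv2.resize(a,(440,420)))
E
```

```text
[ 0.53087588 -0.1919762   0.16711986]
white (array([ 0.51880139, -0.02714849]), 0.974407368112247)
green (array([ 0.52374489, -0.10793305]), 0.9164373906772972)
red (array([ 0.54010616, -0.23012982]), 3.6851972028439404)
```

View pics/m3.png

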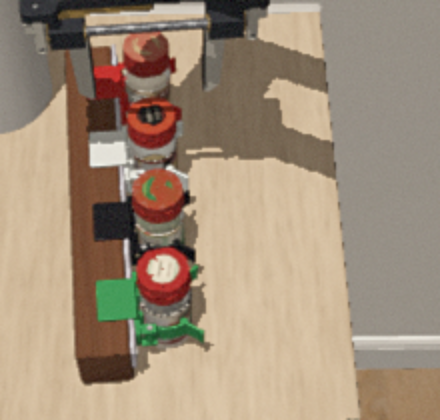

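Red is home in the red clip (crop 148,55). Next I'll take black out and put it on the free spot.

Call:
send_rows(motion=[[1,0,30,0,1],[0,0,26,0,1],[0,0,10,0,1],[0,0,0,0,-1],[0,0,0,0,-1]])

```text
t: 11.15
eef_pos: [0.5313, -0.1906, 0.1021]
tool_rot: [179.9, 0.1, 94.2]
contact_force: [0.3, 0.6, 0.3]
finger_gap: 0.0773
gripper_force: 0.0
```

Call:
send_rows(motion=[[0,0,0,0,-1],[0,0,0,0,-1],[0,0,0,0,-1],[0,0,0,0,-1],[0,0,0,0,-1]])

```text
t: 11.78
eef_pos: [0.5307, -0.19, 0.1014]
tool_rot: [180.0, 0.0, 94.2]
contact_force: [-0.6, -0.2, 2.3]
finger_gap: 0.044
gripper_force: 30.0
```

Call:
send_rows(motion=[[0,0,0,0,-1],[0,0,0,0,-1]])

```text
t: 12.02
eef_pos: [0.5307, -0.19, 0.1014]
tool_rot: [180.0, 0.0, 94.2]
contact_force: [-0.5, -0.0, 2.7]
finger_gap: 0.0435
gripper_force: 30.0
```

Call:
send_rows(motion=[[0,0,-10,0,-1],[0,0,-15,0,-1],[0,0,-20,0,-1],[0,0,-25,0,-1],[0,0,0,0,-1]])

```text
t: 12.65
eef_pos: [0.5318, -0.1907, 0.1738]
tool_rot: [179.8, 0.2, 94.2]
contact_force: [0.7, -0.3, -1.6]
finger_gap: 0.0437
gripper_force: 30.0
```

Call:
send_rows(motion=[[0,-29,0,0,-1],[0,-29,0,0,-1],[0,0,0,0,-1],[52,0,0,0,-1],[52,0,0,0,-1]])

```text
t: 13.28
eef_pos: [0.4658, -0.0897, 0.1708]
tool_rot: [180.0, -0.0, 94.0]
contact_force: [0.8, 1.1, -0.7]
finger_gap: 0.0442
gripper_force: 30.0
```

Call:
send_rows(motion=[[60,0,0,0,-1],[60,0,0,0,-1],[50,0,0,0,-1],[0,0,0,0,-1],[0,0,0,0,-1]])

```text
t: 13.9
eef_pos: [0.4533, 0.0791, 0.171]
tool_rot: [180.0, 0.0, 94.3]
contact_force: [0.3, -1.1, -1.3]
finger_gap: 0.0443
gripper_force: 30.0
```

Call:
send_rows(motion=[[0,0,30,0,-1],[0,0,25,0,-1],[0,0,10,0,-1],[0,0,0,0,-1],[0,0,0,0,-1]])

```text
t: 14.52
eef_pos: [0.4536, 0.0786, 0.1069]
tool_rot: [179.9, 0.0, 94.1]
contact_force: [-0.6, -1.0, -1.7]
finger_gap: 0.0438
gripper_force: 30.0
```

Call:
send_rows(motion=[[0,0,3,0,-1],[0,0,2,0,-1],[0,0,0.5,0,-1],[0,0,0,0,-1],[0,0,0,0,1]])

```text
t: 15.15
eef_pos: [0.453, 0.0792, 0.1009]
tool_rot: [180.0, 0.0, 94.2]
contact_force: [-0.2, 0.3, 1.5]
finger_gap: 0.0502
gripper_force: 0.0
```

Call:
send_rows(motion=[[0,0,0,0,1],[0,0,0,0,1],[0,0,0,0,1],[0,0,0,0,1],[0,0,0,0,1]])

```text
t: 15.78
eef_pos: [0.4527, 0.0791, 0.1006]
tool_rot: [-180.0, 0.0, 94.2]
contact_force: [-0.7, -1.1, -0.3]
finger_gap: 0.093
gripper_force: 0.0
```

Call:
send_rows(motion=[[0,0,-30,0,1],[0,0,-35,0,1],[-50,29,0,0,1],[-60,29,0,0,1],[0,0,0,0,1]])

```text
t: 16.4
eef_pos: [0.5188, -0.0264, 0.1658]
tool_rot: [179.9, 0.1, 93.9]
contact_force: [-0.8, 0.4, -0.4]
finger_gap: 0.0934
gripper_force: 0.0
```

Call:
send_rows(motion=[[0,0,0,0,1],[0,0,0,0,1]])

```text
t: 16.65
eef_pos: [0.5157, -0.0217, 0.1654]
tool_rot: [-179.9, -0.0, 94.2]
contact_force: [0.2, -0.6, 0.2]
finger_gap: 0.093
gripper_force: 0.0
```

Call:
send_rows(motion=[[0,0,0,0,1],[0,0,0,0,1]])

```text
t: 16.9
eef_pos: [0.5163, -0.0221, 0.1658]
tool_rot: [180.0, 0.0, 94.3]
contact_force: [0.1, 0.5, 0.5]
finger_gap: 0.093
gripper_force: 0.0
```

```bash
python3 - <<'E'
from h import *
s=viewer.snapshot("side");print(manip.get_state()["eef_pos"])
for k,g in dict(white=(.519,-.0267),green=(.5245,-.108),black=(.453,.079)).items(): print(k,capfit(s,g))
s=viewer.snapshot("top");print(manip.get_state()["eef_pos"])
for k,g in dict(black=(.453,.079)).items(): print(k,capfit(s,g))
E
```

```text
[ 0.5164225  -0.02224879  0.1658193 ]
white (array([ 0.51872257, -0.02685171]), 0.967474825572318)
green (array([ 0.52214658, -0.10612891]), 0.24298202376673292)
black (array([0.4522202 , 0.07922304]), 0.8974980672325111)
[ 0.51644747 -0.0223675   0.1657636 ]
black (array([0.45218069, 0.0774529 ]), 0.8271012793059808)
```

Call:
send_rows(motion=[[-4.7,2.3,30,0,1],[0,0,25,0,1],[0,0,9,0,1],[0,0,0,0,-1],[0,0,0,0,-1]])

```text
t: 17.62
eef_pos: [0.5199, -0.0275, 0.1026]
tool_rot: [179.9, 0.0, 94.2]
contact_force: [-0.8, 0.3, 0.0]
finger_gap: 0.0776
gripper_force: 0.0
```

Call:
send_rows(motion=[[0,0,0,0,-1],[0,0,0,0,-1],[0,0,0,0,-1],[0,0,0,0,-1],[0,0,0,0,-1]])

```text
t: 18.25
eef_pos: [0.5193, -0.0274, 0.1018]
tool_rot: [180.0, 0.0, 94.2]
contact_force: [-0.4, 0.3, 1.8]
finger_gap: 0.0436
gripper_force: 30.0
```

Call:
send_rows(motion=[[0,0,0,0,-1],[0,0,0,0,-1]])

```text
t: 18.5
eef_pos: [0.5193, -0.0273, 0.1018]
tool_rot: [180.0, 0.0, 94.2]
contact_force: [-0.2, 0.2, 3.0]
finger_gap: 0.044
gripper_force: 30.0
```

Call:
send_rows(motion=[[0,0,-10,0,-1],[0,0,-15,0,-1],[0,0,-20,0,-1],[0,0,-25,0,-1],[0,0,0,0,-1]])

```text
t: 19.12
eef_pos: [0.5206, -0.0277, 0.1742]
tool_rot: [179.7, 0.1, 94.2]
contact_force: [-0.2, 0.8, -1.4]
finger_gap: 0.0438
gripper_force: 30.0
```

Call:
send_rows(motion=[[0,-35,0,0,-1],[0,-35,0,0,-1],[0,0,0,0,-1],[-55,0,0,0,-1],[-55,0,0,0,-1]])

```text
t: 19.75
eef_pos: [0.4583, -0.1431, 0.1716]
tool_rot: [179.9, 0.0, 94.3]
contact_force: [1.5, -0.5, -0.4]
finger_gap: 0.0442
gripper_force: 30.0
```

Call:
send_rows(motion=[[-54,0,0,0,-1],[0,0,0,0,-1],[0,0,35,0,-1],[0,0,28,0,-1],[0,0,0,0,-1]])

```text
t: 20.38
eef_pos: [0.4601, -0.1941, 0.1065]
tool_rot: [-179.8, -0.2, 94.2]
contact_force: [-0.6, 0.6, -1.3]
finger_gap: 0.044
gripper_force: 30.0
```

Call:
send_rows(motion=[[0,0,0,0,-1],[0,0,0,0,-1]])

```text
t: 20.62
eef_pos: [0.4623, -0.1962, 0.11]
tool_rot: [179.9, 0.1, 94.2]
contact_force: [-0.6, -0.1, -0.2]
finger_gap: 0.0442
gripper_force: 30.0
```

Call:
send_rows(motion=[[0.8,0,4,0,-1],[0,0,2.5,0,-1],[0,0,0,0,-1],[0,17,0,0,-1],[0,17,0,0,-1]])

```text
t: 21.25
eef_pos: [0.4969, -0.1929, 0.1024]
tool_rot: [179.9, 0.0, 94.2]
contact_force: [-0.5, 0.3, -0.7]
finger_gap: 0.044
gripper_force: 30.0
```

Call:
send_rows(motion=[[0,8,0,0,-1],[0,7,0,0,-1],[0,5,0,0,-1],[0,5,0,0,-1],[0,5,0,0,-1]])

```text
t: 21.88
eef_pos: [0.5255, -0.1906, 0.1021]
tool_rot: [180.0, 0.0, 94.2]
contact_force: [-0.5, -0.1, -1.6]
finger_gap: 0.044
gripper_force: 30.0
```

Call:
send_rows(motion=[[0,2,0,0,-1],[0,2,0,0,-1],[0,1,0,0,-1],[0,0,0,0,-1],[0,0,0,0,-1]])

```text
t: 22.5
eef_pos: [0.5305, -0.1904, 0.1023]
tool_rot: [179.9, 0.0, 94.2]
contact_force: [2.6, -0.5, -1.2]
finger_gap: 0.0441
gripper_force: 30.0
```

Call:
send_rows(motion=[[0,0,0,0,1],[0,0,0,0,1],[0,0,0,0,1],[0,0,0,0,1],[0,0,0,0,1]])

```text
t: 23.12
eef_pos: [0.5301, -0.1902, 0.1022]
tool_rot: [-180.0, 0.0, 94.2]
contact_force: [-0.2, 0.2, 0.1]
finger_gap: 0.089
gripper_force: 0.0
```

Call:
send_rows(motion=[[0,0,-30,0,1],[0,0,-35,0,1],[41,0,0,0,1],[41,0,0,0,1],[0,0,0,0,1]])

```text
t: 23.75
eef_pos: [0.5235, -0.1059, 0.1673]
tool_rot: [-180.0, -0.0, 94.4]
contact_force: [0.2, 0.6, -0.9]
finger_gap: 0.0932
gripper_force: 0.0
```

Call:
send_rows(motion=[[0,0,0,0,1],[0,0,0,0,1],[0,0,0,0,1],[0,0,0,0,1]])

```text
t: 24.25
eef_pos: [0.5241, -0.1089, 0.167]
tool_rot: [-180.0, -0.0, 94.1]
contact_force: [0.1, -0.1, 0.6]
finger_gap: 0.0933
gripper_force: 0.0
```

```bash
python3 - <<'E'
from h import *
s=viewer.snapshot("side");print(manip.get_state()["eef_pos"])
for k,g in dict(white=(.5307,-.1901),green=(.5245,-.108),black=(.453,.079)).items(): print(k,capfit(s,g))
save(s,"side4")
a=cv2.imread("pics/side4.png")[60:330,190:410];cv2.imwrite("pics/m4.png",cv2.resize(a,(440,540)))
E
```

```text
[ 0.52411516 -0.10885422  0.16703599]
white (array([ 0.52964913, -0.1816407 ]), 0.6158091623873277)
green (array([ 0.52376699, -0.10770046]), 0.9097112446906749)
black (array([0.45211066, 0.07921681]), 0.8988589437559873)
```

View pics/m4.png

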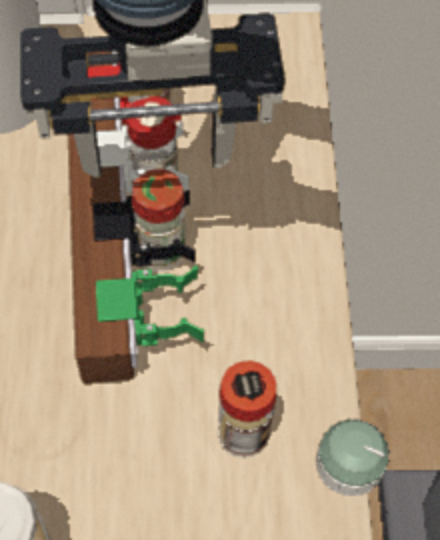

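White is home in the white clip (crop 150,120), the green clip is empty, and black stands upright at crop (248,395). Green goes next.

Call:
send_rows(motion=[[0.7,0.5,30,0,1],[0,0,26,0,1],[0,0,9,0,1],[0,0,0,0,-1],[0,0,0,0,-1]])

```text
t: 24.92
eef_pos: [0.5253, -0.108, 0.1031]
tool_rot: [179.9, 0.0, 94.2]
contact_force: [0.2, -0.5, -0.5]
finger_gap: 0.0774
gripper_force: 0.0
```

Call:
send_rows(motion=[[0,0,0,0,-1],[0,0,0,0,-1],[0,0,0,0,-1],[0,0,0,0,-1],[0,0,0,0,-1]])

```text
t: 25.55
eef_pos: [0.5246, -0.1077, 0.1024]
tool_rot: [180.0, 0.0, 94.2]
contact_force: [1.0, 0.1, 1.4]
finger_gap: 0.0442
gripper_force: 30.0
```

Call:
send_rows(motion=[[0,0,0,0,-1],[0,0,0,0,-1]])

```text
t: 25.8
eef_pos: [0.5247, -0.1077, 0.1024]
tool_rot: [180.0, 0.0, 94.2]
contact_force: [-0.1, 0.0, 3.2]
finger_gap: 0.0441
gripper_force: 30.0
```

Call:
send_rows(motion=[[0,0,-10,0,-1],[0,0,-15,0,-1],[0,0,-20,0,-1],[0,0,-25,0,-1],[0,0,0,0,-1]])

```text
t: 26.42
eef_pos: [0.5259, -0.1082, 0.1747]
tool_rot: [179.7, 0.1, 94.2]
contact_force: [0.2, 0.7, -1.9]
finger_gap: 0.044
gripper_force: 30.0
```

Call:
send_rows(motion=[[0,-35,0,0,-1],[0,-35,0,0,-1],[0,0,0,0,-1],[41,0,0,0,-1],[41,0,0,0,-1]])

```text
t: 27.05
eef_pos: [0.4493, -0.0304, 0.1719]
tool_rot: [180.0, -0.0, 94.1]
contact_force: [0.8, -0.4, -1.1]
finger_gap: 0.0442
gripper_force: 30.0
```

Call:
send_rows(motion=[[0,0,0,0,-1],[0,0,35,0,-1],[0,0,28,0,-1],[0,0,0,0,-1],[0,0,0,0,-1]])

```text
t: 27.68
eef_pos: [0.4497, -0.0316, 0.1098]
tool_rot: [180.0, 0.0, 94.2]
contact_force: [0.2, 0.1, -0.5]
finger_gap: 0.044
gripper_force: 30.0
```

Call:
send_rows(motion=[[0,0,0,0,-1],[0,0,0,0,-1]])

```text
t: 27.92
eef_pos: [0.4494, -0.0313, 0.11]
tool_rot: [179.9, 0.0, 94.2]
contact_force: [-0.7, -0.2, -0.5]
finger_gap: 0.0438
gripper_force: 30.0
```

Call:
send_rows(motion=[[0,0,4.5,0,-1],[0,0,2.5,0,-1],[0,0,0,0,-1],[0,17,0,0,-1],[0,17,0,0,-1]])

```text
t: 28.55
eef_pos: [0.4822, -0.0284, 0.1022]
tool_rot: [-179.9, -0.0, 94.2]
contact_force: [-3.5, 0.0, 4.0]
finger_gap: 0.0439
gripper_force: 30.0
```

Call:
send_rows(motion=[[0,8,0,0,-1],[0,7,0,0,-1],[0,5,0,0,-1],[0,5,0,0,-1],[0,5,0,0,-1]])

```text
t: 29.18
eef_pos: [0.5063, -0.026, 0.1019]
tool_rot: [-179.2, -0.1, 94.3]
contact_force: [-14.7, -2.4, 15.8]
finger_gap: 0.0443
gripper_force: 30.3
```

Call:
send_rows(motion=[[0,2,0,0,-1],[0,2,0,0,-1],[0,2,0,0,-1],[0,0,0,0,-1],[0,0,0,0,-1]])

```text
t: 29.8
eef_pos: [0.5194, -0.0259, 0.1021]
tool_rot: [179.9, 0.0, 94.2]
contact_force: [1.4, 0.1, -2.8]
finger_gap: 0.044
gripper_force: 30.0
```

Call:
send_rows(motion=[[0,0,0,0,1],[0,0,0,0,1],[0,0,0,0,1],[0,0,0,0,1],[0,0,0,0,1]])

```text
t: 30.42
eef_pos: [0.5185, -0.0259, 0.1022]
tool_rot: [-180.0, 0.0, 94.2]
contact_force: [0.3, -0.6, -0.6]
finger_gap: 0.0893
gripper_force: 0.0
```

Call:
send_rows(motion=[[0,0,-30,0,1],[0,0,-35,0,1],[37,-20,0,0,1],[37,-20,0,0,1],[36,-19,0,0,1]])

```text
t: 31.05
eef_pos: [0.4509, 0.0804, 0.1673]
tool_rot: [180.0, -0.0, 94.1]
contact_force: [0.4, 0.6, -0.4]
finger_gap: 0.0931
gripper_force: 0.0
```

Call:
send_rows(motion=[[0,0,0,0,1],[0,0,0,0,1],[0,0,0,0,1],[0,0,0,0,1]])

```text
t: 31.55
eef_pos: [0.4523, 0.0788, 0.1671]
tool_rot: [180.0, 0.0, 94.1]
contact_force: [-0.0, -0.4, -1.0]
finger_gap: 0.0934
gripper_force: 0.0
```

```bash
python3 - <<'E'
from h import *
s=viewer.snapshot("side");print(manip.get_state()["eef_pos"])
for k,g in dict(white=(.5307,-.1901),green=(.519,-.0267),black=(.453,.079)).items(): print(k,capfit(s,g))
save(s,"side5")
a=cv2.imread("pics/side5.png")[60:330,190:410];cv2.imwrite("pics/m5.png",cv2.resize(a,(440,540)))
E
```

```text
[0.45211594 0.07888438 0.16702892]
white (array([ 0.54272085, -0.23066508]), 3.668319364057648)
green (array([0.45198936, 0.07923796]), 1.032178555944989)
black (array([0.45198936, 0.07923796]), 0.9117872707290106)
```

View pics/m5.png

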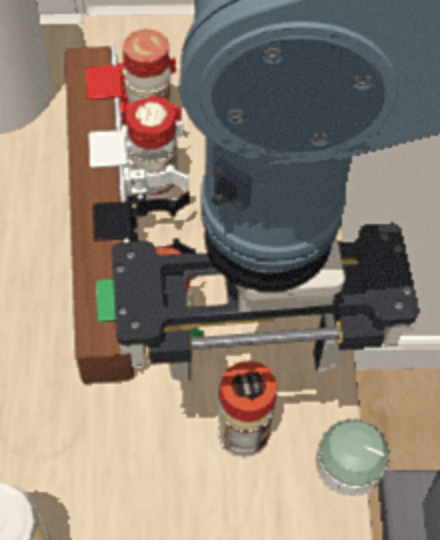

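Call:
send_rows(motion=[[0,0.5,30,0,1],[0,0,26,0,1],[0,0,9,0,1],[0,0,0,0,-1],[0,0,0,0,-1]])

```text
t: 32.22
eef_pos: [0.453, 0.0795, 0.103]
tool_rot: [179.9, 0.0, 94.2]
contact_force: [0.9, -0.3, -0.7]
finger_gap: 0.0776
gripper_force: 0.0
```

Call:
send_rows(motion=[[0,0,0,0,-1],[0,0,0,0,-1],[0,0,0,0,-1],[0,0,0,0,-1],[0,0,0,0,-1]])

```text
t: 32.85
eef_pos: [0.4524, 0.0796, 0.1023]
tool_rot: [180.0, 0.0, 94.2]
contact_force: [-0.4, 0.2, 1.9]
finger_gap: 0.0441
gripper_force: 30.0
```

Call:
send_rows(motion=[[0,0,0,0,-1],[0,0,0,0,-1]])

```text
t: 33.1
eef_pos: [0.4524, 0.0796, 0.1023]
tool_rot: [180.0, 0.0, 94.2]
contact_force: [-0.4, 0.1, 3.3]
finger_gap: 0.044
gripper_force: 30.0
```

Call:
send_rows(motion=[[0,0,-30,0,-1],[0,0,-40,0,-1],[0,-12,0,0,-1],[-48,0,0,0,-1],[-48,0,0,0,-1]])

```text
t: 33.72
eef_pos: [0.4458, -0.0173, 0.1709]
tool_rot: [-179.9, -0.0, 94.3]
contact_force: [0.8, 0.0, -1.6]
finger_gap: 0.0438
gripper_force: 30.0
```

Call:
send_rows(motion=[[-48,0,0,0,-1],[-48,0,0,0,-1],[0,0,0,0,-1],[0,0,35,0,-1],[0,0,28,0,-1]])

```text
t: 34.35
eef_pos: [0.4527, -0.1113, 0.1072]
tool_rot: [-179.9, -0.1, 94.2]
contact_force: [0.7, -0.2, -1.5]
finger_gap: 0.0441
gripper_force: 30.0
```

Call:
send_rows(motion=[[0,0,0,0,-1],[0,0,0,0,-1],[0,0,0,0,-1],[0,0,0,0,-1]])

```text
t: 34.85
eef_pos: [0.4548, -0.1129, 0.11]
tool_rot: [179.9, 0.1, 94.2]
contact_force: [0.5, 1.3, -0.0]
finger_gap: 0.0437
gripper_force: 30.0
```

Lined up. I'll keep the foot about 1 mm above the worktop and push in.

Call:
send_rows(motion=[[0,0,4,0,-1],[0,0,2,0,-1],[0,0,0,0,-1],[0,17,0,0,-1],[0,17,0,0,-1]])

```text
t: 35.48
eef_pos: [0.4885, -0.1104, 0.1032]
tool_rot: [-180.0, 0.0, 94.2]
contact_force: [0.0, -0.0, -0.7]
finger_gap: 0.044
gripper_force: 30.0
```

Call:
send_rows(motion=[[0,8,0,0,-1],[0,7,0,0,-1],[0,5,0,0,-1],[0,5,0,0,-1],[0,5,0,0,-1]])

```text
t: 36.1
eef_pos: [0.5186, -0.1079, 0.1032]
tool_rot: [180.0, -0.0, 94.2]
contact_force: [0.5, 1.1, -1.6]
finger_gap: 0.044
gripper_force: 30.0
```

Call:
send_rows(motion=[[0,2,0,0,-1],[0,2,0,0,-1],[0,2,0,0,-1],[0,0,0.7,0,-1],[0,0,0,0,-1]])

```text
t: 36.72
eef_pos: [0.5242, -0.1078, 0.1025]
tool_rot: [180.0, 0.0, 94.2]
contact_force: [0.5, -1.0, -1.1]
finger_gap: 0.0437
gripper_force: 30.0
```

Call:
send_rows(motion=[[0,0,0,0,1],[0,0,0,0,1],[0,0,0,0,1],[0,0,0,0,1],[0,0,0,0,1]])

```text
t: 37.35
eef_pos: [0.5241, -0.1077, 0.1025]
tool_rot: [180.0, 0.0, 94.2]
contact_force: [-0.1, 0.5, -0.2]
finger_gap: 0.0892
gripper_force: 0.0
```

Call:
send_rows(motion=[[0,0,-30,0,1],[0,0,-45,0,1],[0,-60,-10,0,1],[0,-60,0,0,1],[0,-50,0,0,1]])

```text
t: 37.98
eef_pos: [0.3526, -0.1198, 0.1875]
tool_rot: [180.0, 0.0, 94.2]
contact_force: [-0.1, -0.5, 0.4]
finger_gap: 0.0929
gripper_force: 0.0
```

Call:
send_rows(motion=[[60,0,0,0,1],[60,0,0,0,1],[60,0,0,0,1],[60,0,0,0,1],[0,0,0,0,1]])

```text
t: 38.6
eef_pos: [0.3356, 0.1233, 0.1876]
tool_rot: [180.0, -0.1, 94.7]
contact_force: [-0.4, -0.6, 0.6]
finger_gap: 0.0925
gripper_force: 0.0
```

```bash
python3 - <<'E'
from h import *
for n in("top","side"):
    s=viewer.snapshot(n);save(s,n+"6")
    for k,g in dict(red=(.5366,-.2719),white=(.5307,-.1901),black=(.5248,-.1083),green=(.519,-.0266)).items(): p,a=capfit(s,g);print(n,k,np.round(p-g,4),round(a,2))
a=cv2.imread("pics/top6.png")[120:330,230:450];b=cv2.imread("pics/side6.png")[60:270,190:410]
cv2.imwrite("pics/m6.png",np.hstack([cv2.resize(a,(400,382)),cv2.resize(b,(400,382))]))
E
```

```text
top red [0.0048 0.0137] 3.04
top white [-0.0001 -0.0004] 0.89
top black [ 0.0004 -0.0004] 0.94
top green [-0.0001  0.0001] 0.84
side red [0.0062 0.0411] 4.01
side white [ 0.0121 -0.0407] 3.7
side black [-0.0006  0.0003] 0.92
side green [ 0.0001 -0.0011] 0.96
```

View pics/m6.png

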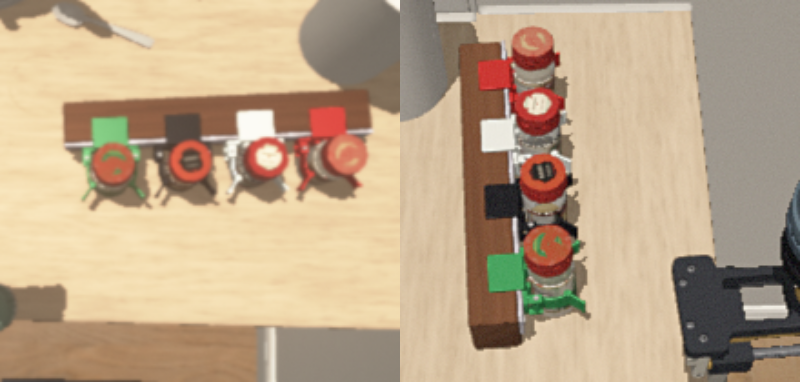

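The colours match. The red cap looks slightly further right than its neighbours, so I'll check it with a projected outline.

```bash
python3 - <<'E'
from h import *
im=[]
for n,(r,c) in(("top",(160,360)),("side",(60,215))):
    s=viewer.snapshot(n);f=5;a=cv2.resize(s["pixels"][r:r+76,c:c+80],None,fx=f,fy=f,interpolation=cv2.INTER_CUBIC)
    for g in[(.5366,-.2719),(.5307,-.1901)]:
        h=(hull(s,*g,0)-[c,r]+.5)*f;cv2.polylines(a,[h.astype(int)],True,(0,255,255),1)
    im.append(a)
cv2.imwrite("pics/m7.png",cv2.cvtColor(np.hstack(im),cv2.COLOR_RGB2BGR))
E
```

```text
(no output)
```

View pics/m7.png

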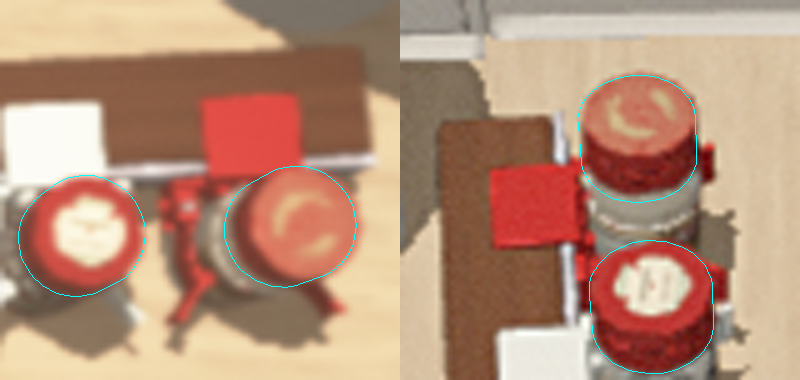

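```bash
python3 -c "
from workcell import job
print(job.job_done())"
```

```text
the job is handed in; nothing more can be done
None
```

All four jars are snapped into the clips of their own colour, checked in the final pictures, and the job was handed in at about 39 s of the 112 s allowed; the hand-in returned no verdict.

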